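# Set the marking slider to the red stop

### The job

On the marking jig, press down the blue pad in the middle of the slider to free its brake before you move it, then, keeping the pad pressed, push the slider along its rail until it rests against the red stop, and let the pad spring back up so that the brake holds it there. Nothing needs to be grasped: do not drag the slider with its brake on, pick nothing up, and leave the other things on the bench where they lie.

Things in the scene. Friction and masses are not known exactly. Their poses are not given: they have to be found in the camera images.
- jig: marking jig, fixed to the bench: wooden baseboard 320 x 460 x 12 mm with a carved panel (10 mm thick) on its +x half and a straight aluminium rail 30 mm wide along its y axis. Origin on the bench, straight below the middle of the rail; y along the rail, z up. Top of the rail 36 mm above the bench. Two dark feet stand at the rail's ends, 214 mm from its middle, 40 mm high.
- slider (a joint): position of the slider along the rail in m: 0 at the rail's middle, growing towards the jig's +y. The stops bar its way at either side. With the pad up, a friction brake holds it until pushed with about 8 N, and it must not be dragged so; with the pad down about 1 N (plus 4 N per m/s) moves it. The slider cannot be lifted off.
- slider_mid (a point): centre of the top of the slider's dark steel body, 49 mm above the bench, below the blue pad. The body is 80 mm long along the rail, 56 mm across it; a steel straightedge 30 mm wide and 3 mm thick runs from it 193 mm to the jig's +x, low over the panel. Axes as the jig's.
- pad_top (a point): centre of the upper face of the blue brake pad on the slider, 63 mm above the bench while up; axes as the jig's. 44 mm across the rail, 60 mm along it; a ridge 5 mm high runs across each end, with 50 mm between the ridges for the closed fingertips. It sinks straight down by up to 5 mm: about 12 N to start, 15 N to go right down; it springs back when released.
- pad (a joint): how far the blue pad is pressed down, in m: 0 up (brake on), 0.005 right down (brake free; it frees within the first millimetre).
- red_stop_mid (a point): centre of the top of the red stop block's body, 53 mm above the bench, on the middle line of the rail. Fixed to the rail, 24 mm long along it, 54 mm across, with a brass screw head 16 mm wide and 7 mm high on top. It may be at either end of the slider's way. With the slider against it, slider_mid is 52 mm from this point.
- grey_stop_mid (a point): the same point of a like stop painted grey, at the other end of the slider's way; not the one wanted.
- gouge: loose carving gouge, 195 mm long, 26 mm thick, lying on the front of the baseboard along the rail; origin under its ferrule, blade to its +x. Leave it.
- pencil: loose yellow pencil, 155 mm long, 8 mm thick, lying on the front of the baseboard; origin under its middle. Leave it.
- sanding_block: loose cork block 50 x 80 x 30 mm; origin under its centre. Leave it.
- mallet: loose wooden mallet, head 60 x 110 x 70 mm, handle 160 mm to its -x; origin on the bench where the handle meets the head. Leave it.
- glue_bottle: loose white bottle, 60 mm wide, 170 mm high, standing; origin under its centre. Leave it.
- mug: loose blue mug, 80 mm wide, 90 mm high, handle to its +y; origin under its centre. Leave it.
- rosette: loose carved wooden disc, 90 mm wide, 12 mm thick; origin under its centre. Leave it.

How it is judged:
On the way, in this order (a step that is already met when the one before it is completed fails the run):
1. the blue pad is pressed down while the slider is still where it started (value of joint pad above 0.002 m and distance of slider_mid from where it was at the start of the episode below 0.006 m), for 0.05 s.
2. the slider reaches the red stop with the pad still pressed (horizontal distance between slider_mid and red_stop_mid below 0.055 m and value of joint pad above 0.001 m), for 0.05 s.
At the end, for the whole second after the job is handed in: The slider rests against the red stop (gap at most 3 mm), still, and the blue pad is up again (less than 0.8 mm down), so that its brake holds (horizontal distance between slider_mid and red_stop_mid below 0.055 m and value of joint pad below 0.0008 m and velocity of joint slider between -0.005 and 0.005 m/s); the robot touches nothing.
It fails at once if the slider was dragged along with its brake on (moving faster than 10 mm/s with the pad up, more than 6 mm from its start and from the red stop) (value of joint pad below 0.0002 m and distance of slider_mid from where it was at the start of the episode above 0.006 m and horizontal distance between slider_mid and red_stop_mid above 0.058 m and (velocity of joint slider above 0.01 m/s or velocity of joint slider below -0.01 m/s)).
It fails at once if another thing on the bench was moved more than 15 mm or picked up (distance of any of gouge, pencil, sanding_block, mallet, glue_bottle, mug, rosette from where it was at the start of the episode above 0.015 m).
It also fails if it takes over 38 s, if anything falls off the work surface, if the arm or the gripper's body presses on something with over 40 N, if the wrist force passes 120 N, or if a joint passes its speed limit or range.

### The arm

A 6-joint arm with a two-finger parallel gripper is mounted at the origin on the work surface. World frame = base frame: x ahead of the robot, y to its left, z up, the work surface at z = 0. Lengths are in m, angles in rad, forces in N, time in s.
With the tool pointing down it reaches from about 0.35 to 0.925 m from the base axis. Payload 6.4 kg.
Tool frame: the origin (TCP) lies on the centre line of the jaws, within the pads' length; the fingertips stand robot.tcp_to_tips ahead of it and the grasp point (between the pads) lies 6 mm ahead of it (robot.tcp_to_tips is the distance from the TCP to the fingertips, in m); z points along the fingers, y is the direction in which the jaws open and shut (so a half turn about z gives the same grasp; the last joint's range is limited). The gripper opens to 94 mm and grips with 3 to 60 N. Pads are 16 mm wide; open, the fingers measure 119 mm over their backs; the gripper's body (75 mm by 177 mm) begins 78 mm behind the grasp point.
Start: joints at [1.019, 0.245, 1.558, -0, 1.339, -0.174], TCP at [0.24, 0.604, 0.23] pointing down, gripper open.
Joint ranges: [-3.13, 3.13], [-1.02, 2.26], [0.13, 2.54], [-0.95, 4.09], [0.21, 2.88], [-2.74, 2.74]. Speed limits (rad/s): [2.57, 2.57, 3.14, 3.14, 3.14, 3.14].

### API

Orientations are given as a rotation vector (axis times angle).
In Python, from station import robot gives the robot as it stands. The module is installed in compiled form; this text tells all that it offers.
- The arm moves only by the tool carry_out, never from a script. Its argument "plan" is a list of rows, each a list of 6 numbers: the shift along the tool's x, y, z in mm, then the turn, a rotation vector about the tool's x, y, z in degrees. In form: [[tx, ty, tz, ax, ay, az], ...]. A call has 1 to 20 rows; each row shifts and turns the commanded pose from where the row before left it, along the tool's axes as they then stand; what a row does not reach is not made up. A row lasts 1/8 s, in which the tool goes at most 62.5 mm and 10.7 degrees, less where a joint would pass 70% of its speed; a pose out of reach is approached as far as the arm can. A call with a gripper value outside its range is refused whole. "hand" is the opening in per cent of the stroke, from 0 (shut) to 100 (fully open), set as the call begins (left out, the last holds). The fingers move at their own pace and stop on an object; the grip force is fixed at half the most. Time passes only in rows, so rows that do not move let the fingers close. It gives the time, the measured TCP pose, the force and the opening at its end, in the units of the state.
- robot.get_state(): the state, without advancing time (a new reading comes with each control period).
- robot.grab_frame(name): name is "side" or "top"; returns a dict with "img" (420x560x3 uint8, red, green, blue), "intrinsics" (3x3 intrinsics, pixels), "T" (4x4, takes a point from camera to world coordinates). Camera axes: x right, y up, looking along -z (the intrinsics and any distortion apply to the point x, -y, -z); pixel columns grow to the right and rows downward; lengths in m; the calibration is good to about 2 mm. A picture is of the moment at which its call begins. There is no depth.
- robot.job_done(): hands the job in, once; it reports no verdict.
The state is a dict: "t": time; "joints": joint angles; "dq": joint speeds; "effort": joint torques, N m; "tool_pos": TCP position; "tcp_rot": TCP orientation; "ft_force": force on the tool from outside, world axes, zero at the start; "wrist_torque": the same for the moment, N m; "gripper_width": opening from 0.0 (shut) to 1.0 (fully open).
Only numpy, scipy, OpenCV 4.12 (cv2) and the standard library are available. Lean on these libraries where they do the work, as an engineer would, in place of code of your own. Each camera call takes 0.05 s, during which the arm holds its last target.

## Working session

There is one attempt and no reset: what is moved stays moved. The work goes in short steps, Python scripts to look and compute and a tool call to move; the robot and the scene stay as the last step left them, time stands still between calls to the robot, and variables do not carry over. Pictures are saved under pics/ and viewed, and the job is handed in when it is done.

Besides the shell and the picture viewer there is one more tool, called after ">>>" as name(argument=value, ...), one argument or row to a line, values as JSON. carry_out: Moves the arm, as the interface text tells. Its arguments: {"type":"object","properties":{"plan":{"type":"array","items":{"type":"array","items":{"type":"number"}}},"hand":{"type":"number"}},"required":["plan"]}

```bash
mkdir -p pics
python3 - <<'E'
from station import robot
import cv2,numpy as np
for n in("side","top"):
    f=robot.grab_frame(n); cv2.imwrite(f"pics/{n}0.png",f["img"][:,:,::-1]); np.savez(f"{n}0.npz",**f); print(f["intrinsics"],f["T"],f.keys())
print(robot.get_state(),robot.tcp_to_tips)
E
```

```text
[[454.0314446    0.         277.26019917]
 [  0.         454.0314446  217.2597156 ]
 [  0.           0.           1.        ]] [[ 0.99673527  0.06842808 -0.04285315  0.4575942 ]
 [-0.07890753  0.71318243 -0.6965231  -0.86681994]
 [-0.01709962  0.69763058  0.71625357  0.93177016]
 [ 0.          0.          0.          1.        ]] dict_keys(['img', 'intrinsics', 'T'])
[[426.45811376   0.         278.36675876]
 [  0.         426.45811376 210.89071689]
 [  0.           0.           1.        ]] [[ 0.01889347  0.98402856 -0.17700515  0.29139388]
 [-0.99966586  0.01546848 -0.02070977 -0.0155668 ]
 [-0.017641    0.17733729  0.98399201  1.33569944]
 [ 0.          0.          0.          1.        ]] dict_keys(['img', 'intrinsics', 'T'])
{'t': 0.1, 'joints': array([ 1.01892602e+00,  2.45733636e-01,  1.55884702e+00,  1.48983073e-06,
        1.33871575e+00, -1.74058929e-01]), 'dq': array([ 0.00122231, -0.00159495, -0.00414581, -0.00143851, -0.0001993 ,
        0.00107506]), 'effort': array([ 8.30981771e-04, -4.16908193e+01, -3.15529990e+01,  6.86197425e-02,
        3.09529400e-02, -6.66289270e-05]), 'tool_pos': array([0.23948771, 0.60375098, 0.22948654]), 'tcp_rot': array([-5.89827841e-01, -3.08510816e+00,  2.50059408e-03]), 'ft_force': array([-0.36981011,  0.12434626,  0.47666854]), 'wrist_torque': array([ 0.00014173, -0.04845061,  0.02664799]), 'gripper_width': 0.9987159455284422} 0.025
```

View pics/side0.png

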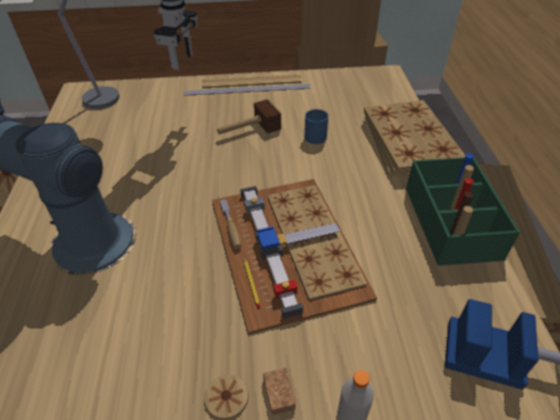

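View pics/top0.png

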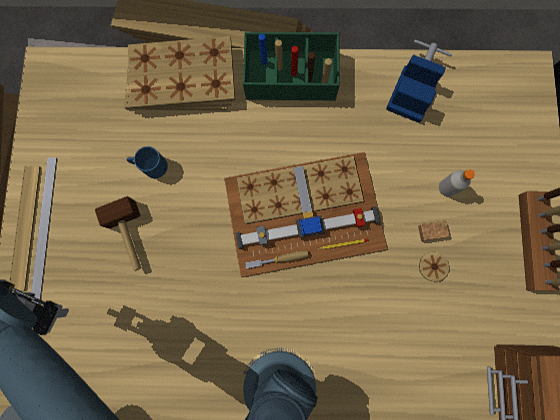

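Run:
```python
import cv2
a=cv2.imread("pics/top0.png")[195:260,230:390]; cv2.imwrite("pics/topc.png",cv2.resize(a,None,fx=5,fy=5,interpolation=cv2.INTER_CUBIC))
a=cv2.imread("pics/side0.png")[180:320,230:350]; cv2.imwrite("pics/sidec.png",cv2.resize(a,None,fx=4,fy=4,interpolation=cv2.INTER_CUBIC))
```

```text
(no output)
```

View pics/topc.png

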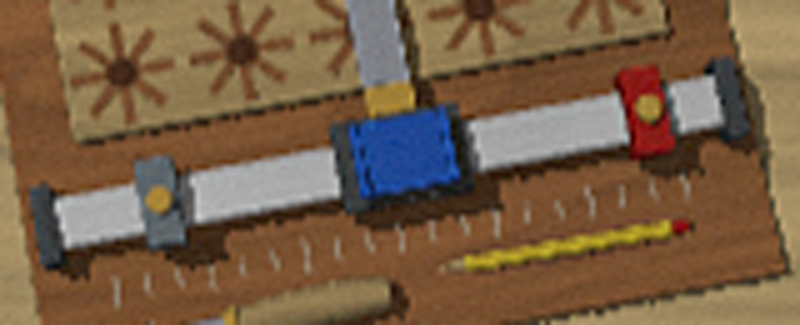

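View pics/sidec.png

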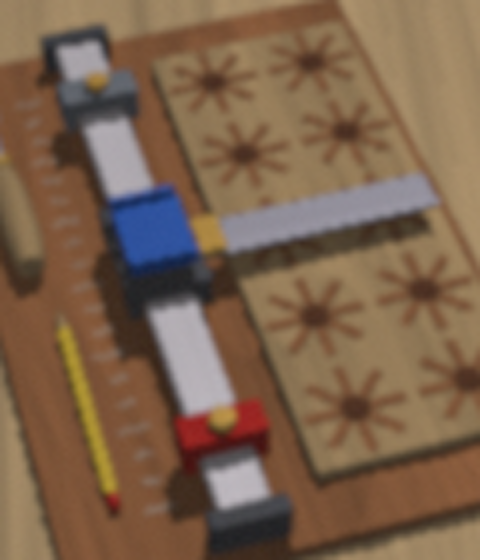

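```bash
cat > h.py <<'E'
import numpy as np
F={n:np.load(f"{n}0.npz") for n in("side","top")}
def ray(n,u,v):
    K=F[n]["intrinsics"];T=F[n]["T"]
    d=np.linalg.inv(K)@[u,v,1]; d=T[:3,:3]@[d[0],-d[1],-d[2]]
    return T[:3,3],d
def at(n,u,v,z):
    o,d=ray(n,u,v); return o+d*(z-o[2])/d[2]
E
python3 - <<'E'
from h import *
s=-0.4
for nm,t,sd,z in [("pad",(405.5,152),(153,232),.064),("red",(649,107),(222,415),.060),("grey",(158,199),(96,80),.060),("body",(405,158),(158,248),.049),("redbody",(645,111),(222,423),.053)]:
    print(nm,at("top",t[0]/5+230+s,t[1]/5+195+s,z).round(4),at("side",sd[0]/4+230+s,sd[1]/4+180+s,z).round(4))
for p in [(33,190),(55,265),(713,62),(745,135)]: print(at("top",p[0]/5+230+s,p[1]/5+195+s,.04).round(4))
E
```

```text
pad [ 0.4786 -0.0869  0.064 ] [ 0.4798 -0.0931  0.064 ]
red [ 0.509 -0.234  0.06 ] [ 0.511  -0.2367  0.06  ]
grey [0.4481 0.0616 0.06  ] [0.4495 0.0558 0.06  ]
body [ 0.4771 -0.0875  0.049 ] [ 0.4825 -0.0938  0.049 ]
redbody [ 0.5077 -0.2327  0.053 ] [ 0.5109 -0.2374  0.053 ]
[0.4548 0.1397 0.04  ]
[0.4091 0.1246 0.04  ]
[ 0.5412 -0.2771  0.04  ]
[ 0.496  -0.2957  0.04  ]
```

>>> carry_out(
  plan=[
    [0, 0, 0, 0, 0, 9.4],
    [0, 0, 0, 0, 0, 9.4],
    [0, 0, 0, 0, 0, 9.4],
    [0, 0, 0, 0, 0, 9.4],
    [0, 0, 0, 0, 0, 9.4],
    [0, 0, 0, 0, 0, 9.4],
    [-56, 7, 0, 0, 0, 0],
    [-56, 7, 0, 0, 0, 0],
    [-56, 7, 0, 0, 0, 0],
    [-56, 7, 0, 0, 0, 0],
    [-56, 7, 0, 0, 0, 0],
    [-56, 7, 0, 0, 0, 0],
    [-56, 7, 0, 0, 0, 0],
    [-56, 7, 0, 0, 0, 0],
    [-56, 7, 0, 0, 0, 0],
    [-56, 7, 0, 0, 0, 0],
    [-56, 7, 0, 0, 0, 0],
    [-56, 7, 0, 0, 0, 0],
    [-56, 9, 0, 0, 0, 0],
    [0, 0, 0, 0, 0, 0],
  ],
  hand=0,
)

```text
t: 2.6
tool_pos: [0.4819, -0.0916, 0.2301]
tcp_rot: [-1.983, -2.435, 0.001]
ft_force: [0.7, -0.1, 0.5]
gripper_width: 0.006
```

```bash
cat > st.py <<'E'
from station import robot
from scipy.spatial.transform import Rotation as R
import numpy as np,sys,cv2
s=robot.get_state(); Rm=R.from_rotvec(s["tcp_rot"]).as_matrix()
tgt=np.array([.4793,-.0898,.0])
print(s["t"],s["tool_pos"].round(4),s["ft_force"].round(2),s["gripper_width"].round(3),s["joints"].round(2)); print(Rm.round(3)); print("to pad, tool mm",(Rm.T@(tgt-s["tool_pos"])*1e3).round(1),"yaw of tool y",np.degrees(np.arctan2(Rm[1,1],Rm[0,1])))
E
python3 st.py
```

```text
Traceback (most recent call last):
  File "st.py", line 6, in <module>
    print(s["t"],s["tool_pos"].round(4),s["ft_force"].round(2),s["gripper_width"].round(3),s["joints"].round(2)); print(Rm.round(3)); print("to pad, tool mm",(Rm.T@(tgt-s["tool_pos"])*1e3).round(1),"yaw of tool y",np.degrees(np.arctan2(Rm[1,1],Rm[0,1])))
                                                               ^^^^^^^^^^^^^^^^^^^^^^^^
AttributeError: 'float' object has no attribute 'round'
```

>>> carry_out(
  plan=[
    [2.3, -2.1, 30, 0, 0, 0],
    [0, 0, 40, 0, 0, 0],
    [0, 0, 40, 0, 0, 0],
    [0, 0, 0, 0, 0, 0],
    [0, 0, 0, 0, 0, 0],
  ],
)

```text
t: 3.22
tool_pos: [0.4797, -0.0868, 0.1219]
tcp_rot: [1.976, 2.44, 0.001]
ft_force: [-0.1, 0.8, -0.2]
gripper_width: 0.003
```

```bash
sed -i 's/\["gripper_width"\].round(3)/["gripper_width"]/' st.py; python3 st.py
python3 - <<'E'
from station import robot
import cv2,numpy as np
I=[]
for n,(a,b,c,d) in {"top":(190,270,250,370),"side":(150,300,220,340)}.items():
    im=robot.grab_frame(n)["img"][:,:,::-1]; k=4 if n=="side" else 5
    cv2.imwrite(f"pics/{n}1c.png",cv2.resize(im[a:b,c:d],None,fx=k,fy=k,interpolation=cv2.INTER_CUBIC))
E
```

```text
3.225 [ 0.4797 -0.0868  0.1219] [-0.14  0.81 -0.19] 0.0032066602138940224 [-0.41 -0.01  2.05  0.    1.1  -0.62]
[[-0.208  0.978  0.002]
 [ 0.978  0.208 -0.001]
 [-0.001  0.002 -1.   ]]
to pad, tool mm [ -2.8  -1.2 121.9] yaw of tool y 11.994653493000177
```

View pics/side1c.png

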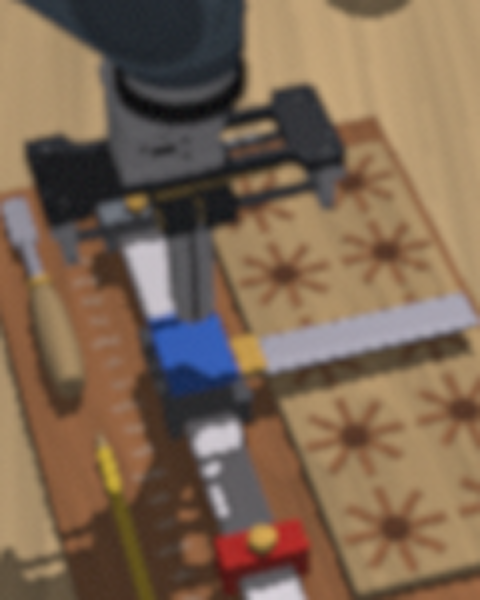

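View pics/top1c.png

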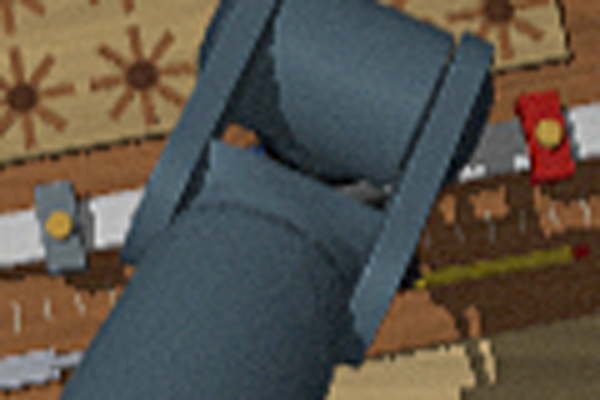

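>>> carry_out(
  plan=[
    [-2.5, -1, 15, 0, 0, 0],
    [0, 0, 14, 0, 0, 0],
    [0, 0, 0, 0, 0, 0],
    [0, 0, 0, 0, 0, 0],
    [0, 0, 0, 0, 0, 0],
  ],
)

```text
t: 3.95
tool_pos: [0.4788, -0.0897, 0.0918]
tcp_rot: [1.978, 2.44, 0.0]
ft_force: [-0.2, -0.3, -0.1]
gripper_width: 0.005
```

```bash
python3 st.py
python3 - <<'E'
from station import robot
import cv2,numpy as np
from h import *
print(at("side",268.4,229.1,.097))
im=robot.grab_frame("side")["img"][:,:,::-1]
cv2.imwrite("pics/side2c.png",cv2.resize(im[190:290,230:330],None,fx=6,fy=6,interpolation=cv2.INTER_CUBIC))
E
```

```text
3.95 [ 0.4788 -0.0897  0.0918] [-0.24 -0.33 -0.07] 0.005264602929609435 [-0.42  0.04  2.06 -0.    1.04 -0.63]
[[-0.207  0.978  0.001]
 [ 0.978  0.207 -0.   ]
 [-0.     0.001 -1.   ]]
to pad, tool mm [-0.1  0.4 91.8] yaw of tool y 11.952353822821703
[ 0.4821762  -0.09419113  0.097     ]
```

View pics/side2c.png

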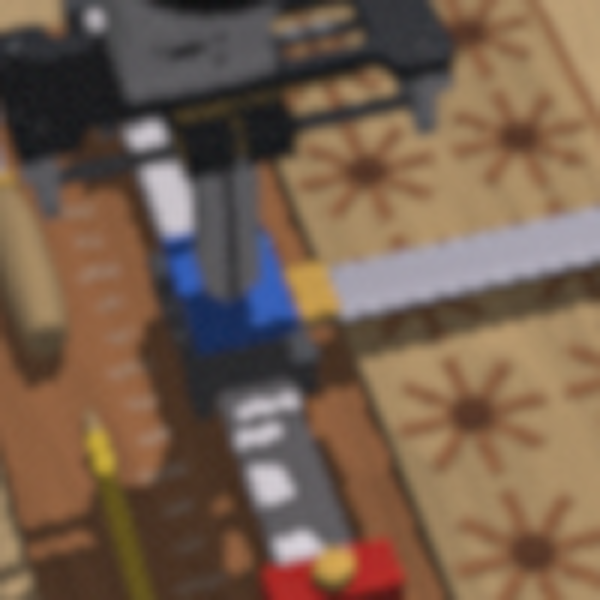

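Tips at crop (235,295) hang above the middle of the pad, clear of both ridges. I'll press now.

>>> carry_out(
  plan=[
    [0, 0, 2, 0, 0, 0],
    [0, 0, 2, 0, 0, 0],
    [0, 0, 2, 0, 0, 0],
    [0, 0, 1.5, 0, 0, 0],
    [0, 0, 0, 0, 0, 0],
    [0, 0, 0, 0, 0, 0],
  ],
)

```text
t: 4.75
tool_pos: [0.4791, -0.0904, 0.0859]
tcp_rot: [1.977, 2.441, -0.002]
ft_force: [-5.4, -0.2, 13.6]
gripper_width: 0.004
```

>>> carry_out(
  plan=[
    [0, 0, 1.5, 0, 0, 0],
    [0, 0, 1.5, 0, 0, 0],
    [0, 0, 0, 0, 0, 0],
    [0, 0, 0, 0, 0, 0],
  ],
)

```text
t: 5.25
tool_pos: [0.4792, -0.0906, 0.0832]
tcp_rot: [1.976, 2.44, -0.002]
ft_force: [-6.6, -0.4, 14.4]
gripper_width: 0.005
```

>>> carry_out(
  plan=[
    [-2, 0, 0, 0, 0, 0],
    [-4, 0, 0, 0, 0, 0],
    [-4, 0, 0, 0, 0, 0],
    [-5, 0, 0, 0, 0, 0],
    [-5, 0, 0, 0, 0, 0],
    [-5, 0, 0, 0, 0, 0],
    [-5, 0, 0, 0, 0, 0],
    [-5, 0, 0, 0, 0, 0],
    [0, 0, 0, 0, 0, 0],
  ],
)

```text
t: 6.38
tool_pos: [0.4865, -0.1255, 0.0833]
tcp_rot: [1.976, 2.44, -0.004]
ft_force: [-6.9, -1.6, 15.5]
gripper_width: 0.007
```

```bash
python3 st.py
python3 - <<'E'
from station import robot
import cv2,numpy as np
im=robot.grab_frame("side")["img"][:,:,::-1]
cv2.imwrite("pics/side3c.png",cv2.resize(im[190:310,230:330],None,fx=5,fy=5,interpolation=cv2.INTER_CUBIC))
E
```

```text
6.375 [ 0.4865 -0.1255  0.0833] [-6.93 -1.61 15.54] 0.00747977478075375 [-0.48  0.09  2.03 -0.    1.02 -0.68]
[[-0.208  0.978  0.   ]
 [ 0.978  0.208 -0.003]
 [-0.003 -0.001 -1.   ]]
to pad, tool mm [36.7  0.4 83.2] yaw of tool y 11.988624072330527
```

View pics/side3c.png

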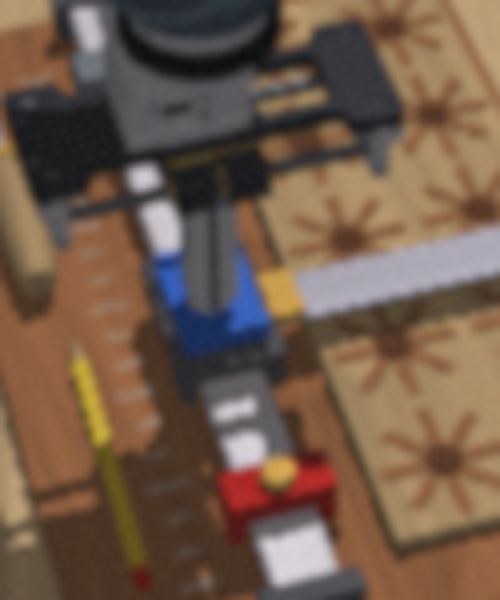

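Slider follows without slipping: pad at crop (210,295), red stop at (275,490). I'll continue.

>>> carry_out(
  plan=[
    [-4, 0, 0, 0, 0, 0],
    [-5, 0, 0, 0, 0, 0],
    [-5, 0, 0, 0, 0, 0],
    [-5, 0, 0, 0, 0, 0],
    [-5, 0, 0, 0, 0, 0],
    [-5, 0, 0, 0, 0, 0],
    [-5, 0, 0, 0, 0, 0],
    [-5, 0, 0, 0, 0, 0],
    [-5, 0, 0, 0, 0, 0],
    [-4, 0, 0, 0, 0, 0],
    [-3, 0, 0, 0, 0, 0],
    [0, 0, 0, 0, 0, 0],
  ],
)

```text
t: 7.92
tool_pos: [0.4968, -0.1755, 0.0834]
tcp_rot: [1.976, 2.44, -0.004]
ft_force: [-7.7, -1.4, 15.3]
gripper_width: 0.005
```

>>> carry_out(
  plan=[
    [-2, 0, 0, 0, 0, 0],
    [-2, 0, 0, 0, 0, 0],
    [0, 0, 0, 0, 0, 0],
    [0, 0, 0, 0, 0, 0],
  ],
)

```text
t: 8.43
tool_pos: [0.4976, -0.1792, 0.0833]
tcp_rot: [1.976, 2.44, -0.004]
ft_force: [-7.2, -1.8, 15.3]
gripper_width: 0.003
```

>>> carry_out(
  plan=[
    [-2, 0, 0, 0, 0, 0],
    [-2, 0, 0, 0, 0, 0],
    [0, 0, 0, 0, 0, 0],
    [0, 0, 0, 0, 0, 0],
  ],
)

```text
t: 8.93
tool_pos: [0.4984, -0.1831, 0.0834]
tcp_rot: [1.976, 2.44, -0.004]
ft_force: [-8.2, -2.2, 15.2]
gripper_width: 0.009
```

>>> carry_out(
  plan=[
    [-1.5, 0, 0, 0, 0, 0],
    [-1.5, 0, 0, 0, 0, 0],
    [0, 0, 0, 0, 0, 0],
    [0, 0, 0, 0, 0, 0],
  ],
)

```text
t: 9.43
tool_pos: [0.499, -0.186, 0.0834]
tcp_rot: [1.976, 2.44, -0.004]
ft_force: [-6.5, -0.8, 15.1]
gripper_width: 0.008
```

```bash
python3 st.py
python3 - <<'E'
from station import robot
import cv2,numpy as np
im=robot.grab_frame("side")["img"][:,:,::-1]
cv2.imwrite("pics/side4c.png",cv2.resize(im[210:310,240:340],None,fx=6,fy=6,interpolation=cv2.INTER_CUBIC))
E
```

```text
9.425 [ 0.499  -0.186   0.0834] [-6.47 -0.81 15.1 ] 0.007973188572410512 [-0.57  0.16  1.95 -0.    1.03 -0.78]
[[-0.208  0.978 -0.001]
 [ 0.978  0.208 -0.003]
 [-0.003 -0.001 -1.   ]]
to pad, tool mm [98.4  0.8 83.1] yaw of tool y 12.00208882942716
```

View pics/side4c.png

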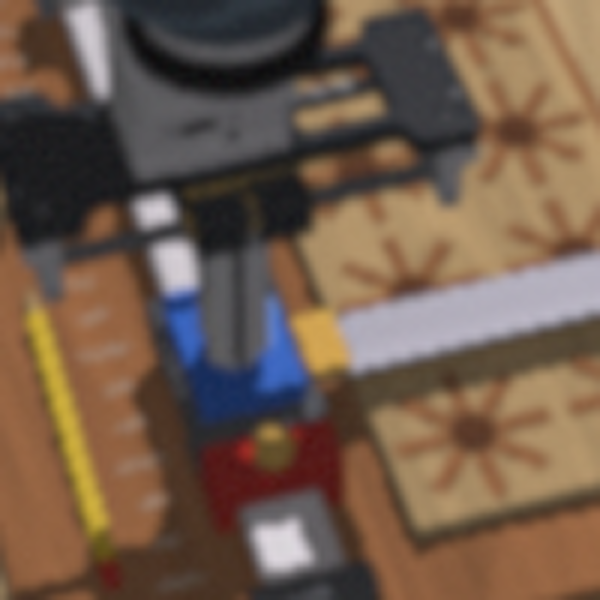

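Slider front edge appears at or close to the red block (crop y≈420). I'll push on gently until the force shows contact.

>>> carry_out(
  plan=[
    [-1.5, 0, 0, 0, 0, 0],
    [-1.5, 0, 0, 0, 0, 0],
    [0, 0, 0, 0, 0, 0],
    [0, 0, 0, 0, 0, 0],
  ],
)

```text
t: 9.98
tool_pos: [0.4993, -0.1876, 0.0831]
tcp_rot: [-1.977, -2.44, 0.001]
ft_force: [-6.7, 3.6, 15.9]
gripper_width: 0.004
```

>>> carry_out(
  plan=[
    [-1.5, 0, 0, 0, 0, 0],
    [-1.5, 0, 0, 0, 0, 0],
    [0, 0, 0, 0, 0, 0],
    [0, 0, 0, 0, 0, 0],
  ],
)

```text
t: 10.48
tool_pos: [0.4994, -0.1882, 0.083]
tcp_rot: [-1.974, -2.436, -0.003]
ft_force: [-8.4, 10.7, 21.3]
gripper_width: 0.006
```

>>> carry_out(
  plan=[
    [0, 0, -2, 0, 0, 0],
    [0, 0, -2, 0, 0, 0],
    [0, 0, -2, 0, 0, 0],
    [0, 0, -3, 0, 0, 0],
    [0, 0, -5, 0, 0, 0],
    [0, 0, -20, 0, 0, 0],
    [0, 0, -50, 0, 0, 0],
    [0, 0, -50, 0, 0, 0],
    [0, 0, 0, 0, 0, 0],
  ],
)

```text
t: 11.6
tool_pos: [0.5022, -0.1921, 0.22]
tcp_rot: [1.972, 2.433, 0.001]
ft_force: [0.1, -0.1, 0.1]
gripper_width: 0.008
```

>>> carry_out(
  plan=[
    [50, 0, -20, 0, 0, 0],
    [55, 0, 0, 0, 0, 0],
    [55, 0, 0, 0, 0, 0],
    [55, 0, 0, 0, 0, 0],
    [55, 0, 0, 0, 0, 0],
    [55, 0, 0, 0, 0, 0],
    [0, 0, 0, 0, 0, 0],
    [0, 0, 0, 0, 0, 0],
  ],
)

```text
t: 12.6
tool_pos: [0.4323, 0.1272, 0.2341]
tcp_rot: [-1.977, -2.44, 0.002]
ft_force: [1.2, -0.6, -0.1]
gripper_width: 0.004
```

```bash
python3 st.py
python3 - <<'E'
from station import robot
import cv2,numpy as np
im=robot.grab_frame("side")["img"][:,:,::-1]
a=cv2.resize(im[210:320,230:330],(400,440),interpolation=cv2.INTER_CUBIC)
im=robot.grab_frame("top")["img"][:,:,::-1]; cv2.imwrite("pics/top5.png",im)
b=cv2.resize(im[200:310,300:400],(400,440),interpolation=cv2.INTER_CUBIC)
cv2.imwrite("pics/end5.png",np.hstack([a,b]))
E
```

```text
12.6 [0.4323 0.1272 0.2341] [ 1.22 -0.57 -0.13] 0.003940655373351767 [ 0.03 -0.25  2.04 -0.    1.35 -0.17]
[[-0.207  0.978 -0.001]
 [ 0.978  0.207 -0.001]
 [-0.    -0.001 -1.   ]]
to pad, tool mm [-221.9    1.3  234.1] yaw of tool y 11.962847817184974
```

View pics/end5.png

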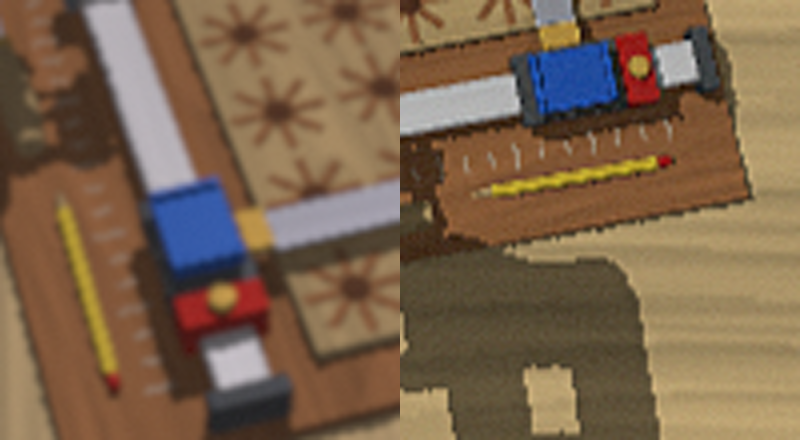

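View pics/top5.png

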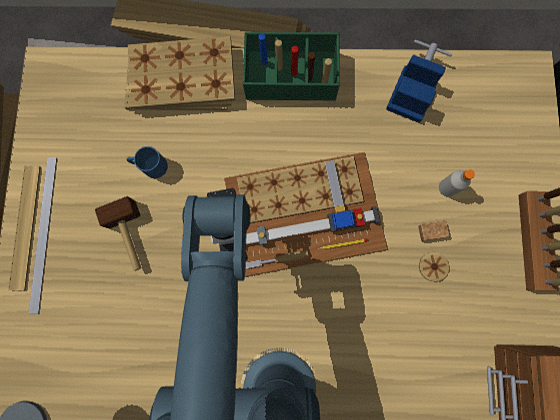

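The slider (full-frame pixel 344,219) sits against the red stop (360,216) with no rail showing between them. The arm is clear and nothing else has shifted.

```bash
python3 -c "
from station import robot
print(robot.job_done())"
```

```text
the job is handed in; nothing more can be done
None
```

The slider is resting against the red stop with its pad released, and the job is handed in; no verdict is reported.

- **Press:** With the fingers shut, I pressed the blue pad by about 4.8 mm, judged from the tool height, at about 14–15 N before moving the slider.
- **Push:** I moved it about 98 mm along the rail with the pad held down. It stalled at the stop, where the force along the rail rose to about 10 N. Then I lifted straight up and moved clear.
- **Last checks:** The pictures show no rail between the slider and the red stop. The tool was about 23 cm above the bench, and the force reading was near zero. The pencil, mallet, mug, bottle, cork block and rosette looked unmoved. The gouge was partly hidden by the arm in the last picture, but the arm never went near it.
- **Not measured:** I could not read the slider gap or the pad's height directly, so both rest on the pictures and the forces.
- **Disagreement:** The two cameras differed by 3–6 mm in position along the rail. I used the average and relied on the contact force at the stop.

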